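# Turn capped setting-ring cases over into the reading rack and take the reading

### The job

Each round case on the dark bench mat holds a steel setting ring over the clear window in its bottom, under a loose cap: put every case into a place of its own in the sloped wire rack, fully home and turned over so that its window faces the reading head and its cap lies underneath, holding cap and case together as you turn it, for no case may ever come open. When all of them are in, and not before, press the footswitch treadle down to its stop for a moment to take the reading and let it come up. Then set the cases back flat on the mat, still cap down so that their windows are not scratched, and leave the bottle, the wooden box and the roll of tape where they are.

Things in the scene. Friction and masses are not known exactly. Their poses are not given: they have to be found in the camera images.
- reader: Reading stand, fixed: a grey 275 x 320 mm base plate, 10 mm thick, carrying a sloped wire rack with three places side by side (104 mm apart) and, behind it, a white bar-shaped reading head (280 mm wide, its lowest part 180 mm above the desk, 140 mm and more behind the middle place). Origin on the desk below the middle place; x points from the rack to the head (away from the robot), y to the left, z up.
- seat_1 (a point): Left rack place: the point where the middle of a capped case lies when fully home, 85 mm above the desk. Its z axis stands square on the slope, up towards the reading head (50 degrees from vertical); x points up the slope, towards the robot (the case's robot-side edge is the high one); y is level. The case's underside rests on two parallel steel rods 8 mm thick, 24 mm either side of the middle.
- seat_2 (a point): Middle rack place, like the left one. The two rods of a place reach from 24 mm above to 27 mm below its middle along the slope; the 40 mm between them is open, so a finger can pass below the case from its high edge. At the low end each rod bends up, square to the slope, into a peg 8 mm thick that reaches 10 mm past the case's mid-plane; the round edge centres itself on the two pegs.
- seat_3 (a point): Right rack place, like the left one.
- mat: Rubber bench mat, fixed, black, 3 mm thick, 230 mm (x, away from the robot) by 260 mm (y); the cases stand on it cap up at the start, at least 105 mm from middle to middle. A fixed cardboard carton, taller than 0.1 m, stands close behind it: keep clear. Origin under its middle, at desk height.
- case_1_mid (a point): A round case, 28 mm tall with its cap on, 0.23 kg, 60 mm wide but for the flanges (64 mm) where it meets its cap: the lower 16 mm is clear plastic with a steel ring fixed in it, flange 12 to 16 mm up. The point is the middle of the capped case, 14 mm above its underside; z is the case's axis and points from window to cap (up at the start, when it stands flat on the mat). May be absent.
- cap_1 (a joint): How far the cap of case 1 has come off along the case's axis, in m: 0 is on, more is open. Grey ribbed plastic cap, the upper 12 mm of the capped case, 60 mm wide, flat top, its lower 3.5 mm a 64 mm flange flush with the case's own, so that a grip across the two flanges holds both; 0.04 kg. It has no catch: it slides straight off of its own weight if the case is tipped cap down with no grip on both.
- case_2_mid (a point): Another case, the same as case 1. May be absent.
- cap_2 (a joint): The loose cap of case 2, the same as that of case 1.
- case_3_mid (a point): Another case, the same as case 1. May be absent.
- cap_3 (a joint): The loose cap of case 3, the same as that of case 1.
- tread (a point): Press point on the top of the footswitch's ribbed aluminium treadle (112 x 62 mm), 85 mm from its hinge and about 25 mm from its free end; about 57 mm above the desk when up. The footswitch is a loose steel thing of 130 x 84 mm, 1.4 kg; the free end points towards the robot, the hinge lies on the far side. z is upward; x points from the free end to the hinge.
- treadle (a joint): Angle of the treadle: 0 up, 0.16 rad down at its stop (14 mm lower at the press point). A spring holds it up: about 4 N at the press point to start it, 11 N at the stop.
- bottle: Spirit bottle, 58 mm diameter, 174 mm tall; to be left alone. Origin under its middle.
- tape: Roll of masking tape lying flat, 79 mm diameter, 19 mm tall; to be left alone. Origin under its middle.
- gauge_case: Wooden gauge block box, 123 x 94 x 52 mm; to be left alone. Origin under its middle.

How it is judged:
On the way, in this order (a step that is already met when the one before it is completed fails the run):
1. every case sits home in the rack, turned over, with its cap on ((distance between case_1_mid and seat_1 below 0.01 m or distance between case_1_mid and seat_2 below 0.01 m or distance between case_1_mid and seat_3 below 0.01 m) and angle between case_1_mid's own z axis and vertical between 2.06 and 2.48 rad and value of joint each of cap_1, cap_2, cap_3 below 0.003 m and (distance between case_2_mid and seat_1 below 0.01 m or distance between case_2_mid and seat_2 below 0.01 m or distance between case_2_mid and seat_3 below 0.01 m) and angle between case_2_mid's own z axis and vertical between 2.06 and 2.48 rad and (distance between case_3_mid and seat_1 below 0.01 m or distance between case_3_mid and seat_2 below 0.01 m or distance between case_3_mid and seat_3 below 0.01 m) and angle between case_3_mid's own z axis and vertical between 2.06 and 2.48 rad), for 0.3 s.
2. the treadle is held at its stop with the cases in place (all of step 1 and value of joint treadle above 0.14 rad), for 0.2 s.
At the end, for the whole second after the job is handed in: Every case that is there lies flat and at rest on the mat (its middle over the mat, less than 22 mm above the desk), cap down (within 8 degrees), its cap on (less than 3 mm open), and the treadle is up (below 0.03 rad) (x of case_1_mid in the frame of mat between -0.11 and 0.11 m and y of case_1_mid in the frame of mat between -0.125 and 0.125 m and height (world z) of each of case_1_mid, case_2_mid, case_3_mid below 0.022 m and angle between each of case_1_mid, case_2_mid, case_3_mid's own z axis and vertical above 3 rad and value of joint each of cap_1, cap_2, cap_3 below 0.003 m and linear speed of each of case_1, case_2, case_3 below 0.02 m/s and x of case_2_mid in the frame of mat between -0.11 and 0.11 m and y of case_2_mid in the frame of mat between -0.125 and 0.125 m and x of case_3_mid in the frame of mat between -0.11 and 0.11 m and y of case_3_mid in the frame of mat between -0.125 and 0.125 m and value of joint treadle below 0.03 rad); the robot touches nothing.
It fails at once if a case comes open (its cap off by more than 6 mm) (value of joint any of cap_1, cap_2, cap_3 above 0.006 m).
It fails at once if the treadle is pressed (past 0.08 rad) before every case sits turned over in the rack (value of joint treadle above 0.08 rad and not ((distance between case_1_mid and seat_1 below 0.01 m or distance between case_1_mid and seat_2 below 0.01 m or distance between case_1_mid and seat_3 below 0.01 m) and angle between case_1_mid's own z axis and vertical between 2.06 and 2.48 rad and value of joint each of cap_1, cap_2, cap_3 below 0.003 m and (distance between case_2_mid and seat_1 below 0.01 m or distance between case_2_mid and seat_2 below 0.01 m or distance between case_2_mid and seat_3 below 0.01 m) and angle between case_2_mid's own z axis and vertical between 2.06 and 2.48 rad and (distance between case_3_mid and seat_1 below 0.01 m or distance between case_3_mid and seat_2 below 0.01 m or distance between case_3_mid and seat_3 below 0.01 m) and angle between case_3_mid's own z axis and vertical between 2.06 and 2.48 rad)).
It fails at once if the bottle, wooden box or roll of tape is moved more than 30 mm (distance of any of bottle, gauge_case, tape from where it was at the start of the episode above 0.03 m).
Of case_1, case_2, case_3 only 2 to 3 are there at a start; the rules pass over those that are not, and their reading is None.
At some moment in a run one of footswitch may be knocked a few centimetres aside while the robot is not near it.
It also fails if it takes over 210 s, if anything falls off the work surface, if the arm or the gripper's body presses on something with over 40 N, if the wrist force passes 120 N, or if a joint passes its speed limit or range.

### The arm

A 6-joint arm with a two-finger parallel gripper is mounted at the origin on a cart in front of the work surface, level with it; the furniture and walls round the work are solid. World frame = base frame: x ahead of the robot, y to its left, z up, the work surface at z = 0. Lengths are in m, angles in rad, forces in N, time in s.
With the tool pointing down it reaches from about 0.325 to 0.75 m from the base axis. Payload 7.6 kg.
Tool frame: the origin (TCP) lies on the centre line of the jaws, within the pads' length; the fingertips stand 22 mm ahead of it and the grasp point (between the pads) lies 3 mm ahead of it; z points along the fingers, y is the line along which they close (so a half turn about z gives the same grasp; the last joint's range is limited). The gripper opens to 85 mm and grips with 20 to 120 N. Pads are 22 mm wide; open, the fingers measure 114 mm over their backs; the gripper's body (76 mm by 85 mm) begins 54 mm behind the grasp point. The pads swing forward as they close: fully open they stand 13 mm farther back than shut.
Start: joints at [1.256, 0.052, 1.401, -0, 1.689, -0.07], TCP at [0.127, 0.509, 0.253] pointing down, gripper open.
Joint ranges: [-2.9, 2.9], [-0.91, 2.17], [0.12, 2.37], [-1.06, 4.2], [0.26, 2.73], [-2.93, 2.93]. Speed limits (rad/s): [2.57, 2.57, 3.01, 3.14, 3.14, 3.14].

### API

Orientations are given as a unit quaternion [x, y, z, w].
In Python, from bench import r gives the robot as it stands. Calls block until the motion is done:
- r.move_to(position, orientation): joint-space move of the TCP to a pose.
- r.servo_line(position, frame=None, velocity=0.15): straight line of the TCP; frame=None keeps the orientation; velocity is the mean speed in m/s.
- r.move_j(angles): joint-space move.
- r.release() and r.clamp(): open the fingers fully, or close them until they stop; the grip force is fixed at half the most.
- r.wait(seconds).
- r.inverse_kinematics(position, orientation): joint angles nearest the present ones, or None.
- r.get_state(): the state.
- r.get_image(name): name is "scene" or "top"; returns a dict with "color" (480x640x3 uint8, red, green, blue), "fx", "fy", "cx", "cy" (pixels), "R" (3x3) and "t" (3): a world point X has camera coordinates R X + t. Camera axes: x right, y down, z forward; pixel columns grow to the right and rows downward; lengths in m; the calibration is good to about 2 mm. A picture is of the moment at which its call begins. There is no depth.
A pose or a line that the arm cannot do raises r.IKError and nothing moves.
- r.close_job(): hands the job in; it is judged then, once.
Trained networks look in a picture, given as the dict that the camera call returned (one of the last four; its "shot" number tells which), for a name from the list of things; names that differ only in an ending like _2 or _b are one class to them, and where a whole thing is asked for, a point or a joint stands for the part that bears it (a point fixed in the world has none). Each returns a list of dicts, best first, with "confidence" (0 to 1); they miss things now and then, are a little off and sometimes report something else, mostly with a low value. They report only what shows in the picture. A call takes as long as a camera call.
- r.cut_out(picture, query): "region" (480x640 bool, what is visible of it) and "extent" ([left, top, right, bottom] in pixels, round what is visible of it).
The state is a dict: "clock": time; "qpos": joint angles; "joint_velocities": joint speeds; "tau": joint torques, N m; "tool_pos": TCP position; "ee_rot": TCP orientation; "ft_force": force on the tool from outside, world axes, zero at the start; "ft_torque": the same for the moment, N m; "gripper_width": finger opening in m; "finger_force": force on a finger pad.
Only numpy, scipy, OpenCV 4.12 (cv2) and the standard library are available. Lean on these libraries where they do the work, as an engineer would, in place of code of your own. Each camera call takes 0.05 s, during which the arm holds its last target. There are 200 camera calls.

## Working session

There is one attempt and no reset: what is moved stays moved. The work goes in short steps, each a Python script; the robot and the scene stay as the last script left them, time stands still between calls to the robot, and variables do not carry over. Pictures are saved under pics/ and viewed, at most 14 in all, crops included, and the job is handed in when it is done.

```bash
mkdir -p pics; ls; python3 - <<'E'
from bench import r
import cv2
for n in("scene","top"):
    p=r.get_image(n); cv2.imwrite(f"pics/{n}0.png",p["color"][:,:,::-1])
    print(n,p["fx"],p["cx"],p["cy"],p["R"],p["t"])
    for q in("case_1_mid","reader","mat","tread","bottle","tape","gauge_case"):
        print(q,[(round(d["confidence"],2),[round(float(x)) for x in d["extent"]]) for d in r.cut_out(p,q)])
s=r.get_state();print(s)
E
```

```text
pics
scene 617.5733804814499 312.95564742501676 238.29795539194345 [[-0.89099109 -0.45368036  0.01757872]
 [-0.19299968  0.34342184 -0.91913686]
 [ 0.41095743 -0.82233543 -0.39354597]] [0.43263302 0.21569014 1.32323971]
case_1_mid [(0.57, [257, 311, 289, 337])]
reader [(0.64, [208, 144, 339, 272])]
mat [(0.85, [190, 278, 333, 349])]
tread []
bottle []
tape [(0.56, [141, 298, 176, 322])]
gauge_case [(0.75, [342, 195, 358, 221])]
top 463.9088129307162 321.29973287358604 232.14629405352375 [[ 1.66356672e-02 -9.99861484e-01  5.16758348e-04]
 [-9.88771669e-01 -1.65279134e-02 -1.48517389e-01]
 [ 1.48505358e-01  1.95972984e-03 -9.88909661e-01]] [-0.13217401  0.57615278  1.38807743]
case_1_mid [(0.7, [202, 254, 223, 275])]
reader [(0.95, [282, 133, 396, 249]), (0.51, [197, 210, 278, 285])]
mat [(0.75, [196, 211, 278, 285])]
tread [(0.66, [380, 263, 405, 302])]
bottle [(0.61, [440, 276, 472, 297]), (0.23, [229, 215, 252, 234])]
tape [(0.81, [188, 172, 206, 194])]
gauge_case [(0.7, [422, 218, 467, 263])]
{'clock': 0.8, 'qpos': array([ 1.25570329e+00,  5.21616685e-02,  1.40068438e+00, -2.03004266e-05,
        1.68860005e+00, -7.02943845e-02]), 'joint_velocities': array([ 0.00030136,  0.00178733, -0.00157673, -0.00110771, -0.00078848,
       -0.00103092]), 'tau': array([ 2.31079575e-03, -3.81503963e+01, -3.60301852e+01,  1.09846915e-04,
       -1.41581190e-04,  4.89589169e-08]), 'tool_pos': array([0.12722576, 0.50937207, 0.25335131]), 'ee_rot': array([1.22095119e-01, 9.92518401e-01, 6.99919778e-05, 2.39263108e-05]), 'ft_force': array([ 0.51600641, -0.32445716, -0.94332242]), 'ft_torque': array([0.06552137, 0.01069848, 0.0325724 ]), 'finger_force': 0.0, 'gripper_width': 0.08546695594207013}
```

```bash
python3 - <<'E'
import cv2
t=cv2.imread("pics/top0.png"); cv2.imwrite("pics/a.png",cv2.resize(t[120:320,170:490],(800,500),interpolation=cv2.INTER_CUBIC))
t=cv2.imread("pics/scene0.png"); cv2.imwrite("pics/b.png",cv2.resize(t[110:360,100:420],(768,600),interpolation=cv2.INTER_CUBIC))
E
```

```text
(no output)
```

View pics/a.png

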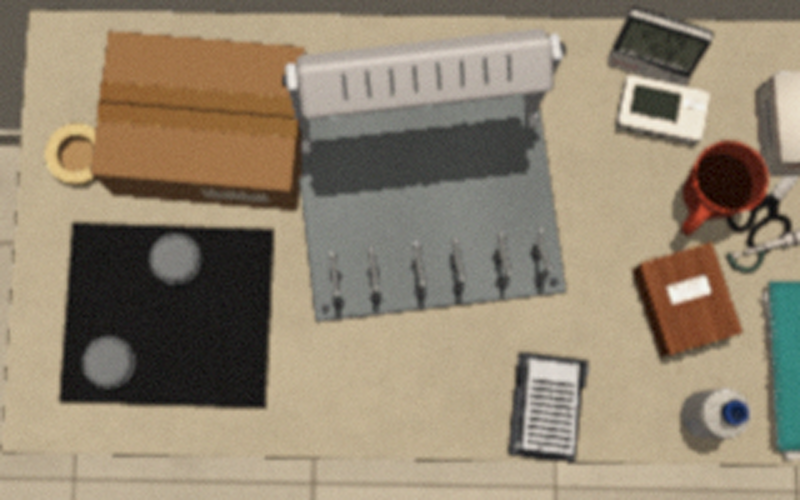

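View pics/b.png

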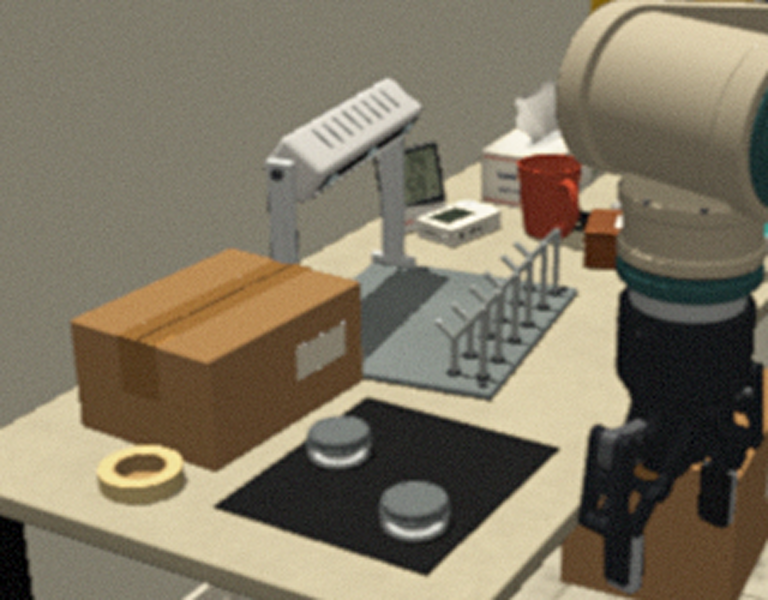

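Two cases: caps at about (240,223) and (213,264) in the top view. The rack is yawed a few degrees, and the footswitch is at (390,283). Next I fit the reader pose and overlay the model on both views.

```bash
cat > h.py <<'E'
from bench import r
import numpy as np, cv2
from scipy.spatial.transform import Rotation as Ro
S50,C50=np.sin(np.radians(50)),np.cos(np.radians(50))
ZS=np.array([S50,0,C50]); XS=np.array([-C50,0,S50])
def grab(n,k=1):
    ps=[r.get_image(n) for _ in range(k)]; p=ps[-1]; p=dict(p); p["avg"]=np.mean([q["color"] for q in ps],0).astype(np.uint8); p["raw"]=ps[-1]; return p
def proj(p,X):
    c=np.atleast_2d(X)@np.array(p["R"]).T+np.array(p["t"]); return np.c_[p["fx"]*c[:,0]/c[:,2]+p["cx"],p["fy"]*c[:,1]/c[:,2]+p["cy"]]
def unproj(p,uv,z):
    R,t=np.array(p["R"]),np.array(p["t"]); d=R.T@np.array([(uv[0]-p["cx"])/p["fx"],(uv[1]-p["cy"])/p["fy"],1]); o=-R.T@t
    return o+d*(z-o[2])/d[2]
def rd(pose,X):
    x,y,a=pose; c,s=np.cos(a),np.sin(a); X=np.atleast_2d(X); return np.c_[x+c*X[:,0]-s*X[:,1],y+s*X[:,0]+c*X[:,1],X[:,2]]
E
python3 - <<'E'
from h import *
import pickle
T=grab("top",8);C=grab("scene",8); pickle.dump((T,C),open("pc.pkl","wb"))
A=unproj(T,(296.4,248.4),.01);B=unproj(T,(396.4,236.4),.01);print("plate front",A,B,np.linalg.norm(A-B))
for uv in((240,223.2),(213.2,264.4)): print("case",unproj(T,uv,.031))
for uv in((73,223),(273,230),(266,407),(61,402)): print("mat",unproj(T,(uv[0]/2.5+170,uv[1]/2.5+120),.003))
print("tread",unproj(T,(390,283),.057))
yaw=np.arctan2(-(A-B)[0],(A-B)[1]); m=(A+B)/2
pose=(m[0]+.045*np.cos(yaw),m[1]+.045*np.sin(yaw),yaw);print(pose)
for p,n,(u0,v0,u1,v1),k in((T,"t",(280,210,400,255),6.6),(C,"s",(270,200,345,280),7.5)):
    im=cv2.resize(p["avg"][v0:v1,u0:u1,::-1],None,fx=k,fy=k,interpolation=cv2.INTER_CUBIC)
    cv2.imwrite(f"pics/z{n}.png",im)
    for c in(-.128,-.08,-.024,.024,.08,.128):
        P=[24*XS-18*ZS,-27*XS-18*ZS,-27*XS+10*ZS]
        q=proj(p,rd(pose,[np.array(v)/1000+[0,c,.085] for v in P]))
        q=((q-[u0,v0]+.5)*k).astype(int); cv2.polylines(im,[q.reshape(-1,1,2)],False,(0,0,255),1)
    cv2.imwrite(f"pics/zo{n}.png",im)
a=cv2.imread("pics/zt.png");b=cv2.imread("pics/zot.png");cv2.imwrite("pics/zz.png",np.vstack([a,b]))
a=cv2.imread("pics/zs.png");b=cv2.imread("pics/zos.png");cv2.imwrite("pics/zzs.png",cv2.resize(np.hstack([a,b]),(800,427)))
E
```

```text
plate front [ 0.53032562 -0.04515783  0.01      ] [ 0.57363812 -0.3594617   0.01      ] 0.3172741657071554
case [0.60406924 0.13156293 0.031     ]
case [0.47412545 0.20856589 0.031     ]
mat [0.65190926 0.26888707 0.003     ]
mat [0.64708362 0.0130158  0.003     ]
mat [0.42211268 0.01498058 0.003     ]
mat [0.42405896 0.27118095 0.003     ]
tread [ 0.42510969 -0.33158425  0.057     ]
(np.float64(0.5965605821741455), np.float64(-0.1961666148136983), np.float64(0.13694204172605934))
```

View pics/zz.png

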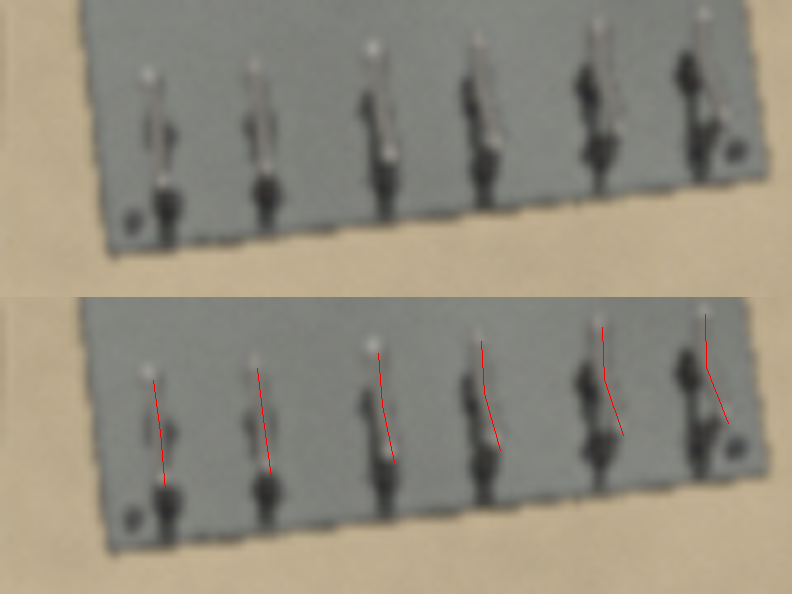

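View pics/zzs.png

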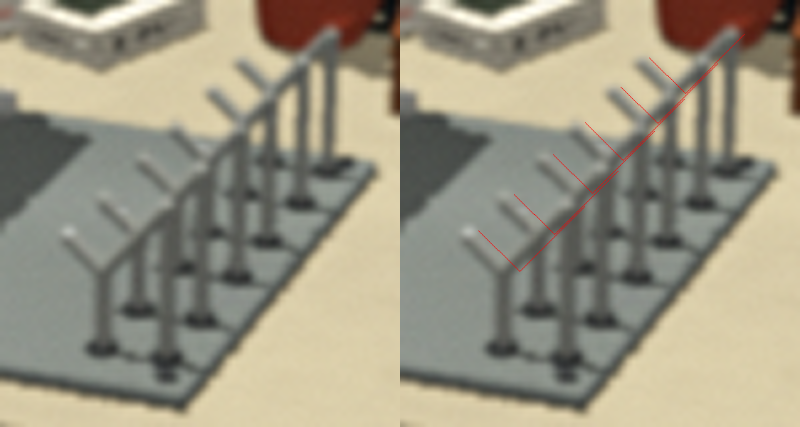

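```bash
cat >> h.py <<'E'
def hullc(p,xy,z0=.003):
    a=np.linspace(0,2*np.pi,60); 
    X=np.vstack([np.c_[xy[0]+R*np.cos(a),xy[1]+R*np.sin(a),0*a+z0+z] for R,z in((.03,0),(.032,.012),(.032,.0195),(.03,.028))])
    h=cv2.convexHull(proj(p,X).astype(np.float32)); m=cv2.moments(h); return np.array([m["m10"],m["m01"]])/m["m00"],m["m00"]
E
python3 - <<'E'
from h import *
import pickle
from scipy.optimize import least_squares
T,C=pickle.load(open("pc.pkl","rb"))
ys=[.128,.08,.024,-.024,-.08,-.128]
pt=np.array([(149,75),(254,65),(373,48),(478,38),(598,22),(704,14)])/6.6+[279.5,209.5]
ht=np.array([(163,182),(267,170),(391,155),(494,143),(617,128),(725,115)])/6.6+[279.5,209.5]
ps=np.array([(67,233),(104,199),(143,160),(178,127),(214,93),(242,65)])/5.333+[269.5,199.5]
tip=np.array([(-27*XS+9*ZS)/1000+[0,y,.085] for y in ys]); hi=np.array([(23*XS-18*ZS)/1000+[0,y,.085] for y in ys])
f=lambda q:np.r_[(proj(T,rd(q,tip))-pt).ravel(),(proj(T,rd(q,hi))-ht).ravel(),(proj(C,rd(q,tip))-ps).ravel()]
s=least_squares(f,(.5966,-.196,.137),loss="soft_l1");print("reader",s.x); R=f(s.x).reshape(3,6,2);print(R.mean(1),R.std(1))
# cases
for g in((.604,.1316),(.474,.2086)):
    ob=[]
    for p in(T,C):
        (u,v),A=hullc(p,g); w=12 if p is T else 26
        im=p["avg"].max(2); m=np.zeros_like(im); u,v=int(u),int(v); m[v-w:v+w,u-w:u+w]=im[v-w:v+w,u-w:u+w]>65
        n,l,st,ce=cv2.connectedComponentsWithStats(m); k=1+np.argmax(st[1:,4]); ob.append(ce[k]); print(st[k],A)
    s=least_squares(lambda q:np.r_[hullc(T,q)[0]-ob[0],hullc(C,q)[0]-ob[1]],g); print("case",s.x,s.fun)
E
```

```text
reader [ 0.6008748  -0.19386336  0.13296196]
[[-0.13414894 -0.07476517]
 [-0.1585978   0.02312104]
 [ 0.16300455 -0.69205699]] [[0.20273837 0.21886634]
 [0.2002497  0.11233509]
 [0.21024728 0.2655452 ]]
[230 213  20  20 316] 334.0262043448165
[ 216  266   52   39 1449] 523.4947184654884
case [0.62016173 0.12535186] [ 3.35646933 -3.88573274  1.4046296   8.33647006]
[203 255  21  20 332] 347.588118601474
[258 310  29  26 578] 635.4993014484644
case [0.47647498 0.21308861] [-0.04739222 -0.36725032  0.24945126  0.13473732]
```

```bash
cat >> h.py <<'E'
POSE=(0.6009,-0.1939,0.1330)
def quat(yaw,dep,flip=False):
    """tool z: horizontal heading yaw, depressed by dep (deg); y level; flip = half roll"""
    c,s=np.cos(yaw),np.sin(yaw); d=np.radians(dep)
    z=np.array([c*np.cos(d),s*np.cos(d),-np.sin(d)]); y=np.array([-s,c,0])*(-1 if flip else 1)
    return Ro.from_matrix(np.c_[np.cross(y,z),y,z]).as_quat(), z
def seat(i): return rd(POSE,[0,.104*(2-i),.085])[0]
def wdir(v): return rd((0,0,POSE[2]),v)[0]
E
python3 - <<'E'
from h import *
import pickle
from scipy.optimize import least_squares
T,C=pickle.load(open("pc.pkl","rb"))
g=(.604,.1316); im=T["avg"].max(2); (u,v),_=hullc(T,g);u,v=int(u),int(v);m=np.zeros_like(im);m[v-12:v+12,u-12:u+12]=im[v-12:v+12,u-12:u+12]>65
n,l,st,ce=cv2.connectedComponentsWithStats(m);k=1+np.argmax(st[1:,4]);s=least_squares(lambda q:hullc(T,q)[0]-ce[k],g);print(s.x,st[k])
far=s.x; near=np.array([.4765,.2131])
def chk(n,c,yaw,dep,fl,off=.013):
    q,z=quat(yaw,dep,fl); j=r.inverse_kinematics(list(np.array(c)-off*z),list(q)); print(n,dep,fl,None if j is None else np.round(j,2))
for fl in(0,1):
    for e in(40,50):
        for n,c in(("near",near),("far",far)):
            chk(n,[*c,.0188],np.arctan2(c[1],c[0]),e,fl); chk(n+"up",[*c,.15],np.arctan2(c[1],c[0]),e,fl)
        for i in(1,2,3): chk(f"seat{i}",seat(i),POSE[2],50-e,fl); chk(f"unseat{i}",seat(i),POSE[2],50+e,fl)
E
```

```text
[0.60756986 0.13539405] [230 213  20  20 316]
near 40 0 None
nearup 40 0 [ 0.3  -0.45  2.22  0.18  0.52 -1.81]
far 40 0 None
farup 40 0 [ 0.13 -0.11  1.94  0.16  0.44 -1.77]
seat1 10 0 [-0.48  0.18  2.16  2.23  0.8   2.19]
unseat1 90 0 [-0.22  0.35  1.38  0.    1.41 -1.92]
seat2 10 0 [-0.69  0.31  1.99  1.99  0.91  2.33]
unseat2 90 0 [-0.37  0.44  1.25  0.    1.44 -2.07]
seat3 10 0 [-0.84  0.46  1.78  1.82  0.99  2.45]
unseat3 90 0 [-0.5   0.59  1.06  0.    1.49 -2.21]
near 50 0 [ 0.31 -0.11  2.18  0.18  0.38 -1.82]
nearup 50 0 [ 0.31 -0.38  2.09  0.1   0.73 -1.73]
far 50 0 [ 0.14  0.17  1.89  0.14  0.39 -1.76]
farup 50 0 [ 0.14 -0.05  1.82  0.08  0.68 -1.7 ]
seat1 0 0 [-0.49  0.33  2.14  2.4   1.04  2.  ]
unseat1 100 0 [-0.19  0.47  1.23 -0.06  1.61 -1.89]
seat2 0 0 [-0.7   0.44  1.97  2.17  1.1   2.15]
unseat2 100 0 [-0.34  0.57  1.1  -0.08  1.63 -2.04]
seat3 0 0 [-0.84  0.57  1.76  2.01  1.15  2.29]
unseat3 100 0 [-0.47  0.71  0.9  -0.1   1.68 -2.17]
near 40 1 None
nearup 40 1 [ 0.3  -0.45  2.22  0.18  0.52  1.34]
far 40 1 None
farup 40 1 [ 0.13 -0.11  1.94  0.16  0.44  1.37]
seat1 10 1 [-0.48  0.18  2.16  2.23  0.8  -0.95]
unseat1 90 1 [-0.22  0.35  1.38  0.    1.41  1.22]
seat2 10 1 [-0.69  0.31  1.99  1.99  0.91 -0.81]
unseat2 90 1 [-0.37  0.44  1.25  0.    1.44  1.07]
seat3 10 1 [-0.84  0.46  1.78  1.82  0.99 -0.69]
unseat3 90 1 [-0.5   0.59  1.06  0.    1.49  0.93]
near 50 1 [ 0.31 -0.11  2.18  0.18  0.38  1.32]
nearup 50 1 [ 0.31 -0.38  2.09  0.1   0.73  1.41]
far 50 1 [0.14 0.17 1.89 0.14 0.39 1.38]
farup 50 1 [ 0.14 -0.05  1.82  0.08  0.68  1.44]
seat1 0 1 [-0.49  0.33  2.14  2.4   1.04 -1.14]
unseat1 100 1 [-0.19  0.47  1.23 -0.06  1.61  1.25]
seat2 0 1 [-0.7   0.44  1.97  2.17  1.1  -0.99]
unseat2 100 1 [-0.34  0.57  1.1  -0.08  1.63  1.1 ]
seat3 0 1 [-0.84  0.57  1.76  2.01  1.15 -0.85]
unseat3 100 1 [-0.47  0.71  0.9  -0.1   1.68  0.97]
```

```bash
cat >> h.py <<'E'
def F(): return np.array(r.get_state()["ft_force"])
def guard(direc,step,n,lim,vel=.03,f0=None):
    """step along direc until force change along it exceeds lim; returns distance gone, force"""
    d=np.array(direc)/np.linalg.norm(direc); f0=F() if f0 is None else f0; p=np.array(r.get_state()["tool_pos"])
    for k in range(1,n+1):
        r.servo_line(list(p+d*step*k),velocity=vel); f=(F()-f0)@d
        if -f>lim: break
    return k*step,-f
E
python3 - <<'E'
from h import *
q,z=quat(-.17,90,False)
r.move_to([.42,-.07,.10],list(q)); r.servo_line([.42,-.07,.04])
for n in("open","shut"):
    if n=="shut": r.servo_line([.42,-.07,.05]); r.clamp()
    r.wait(.3); print(n,guard([0,0,-1],.002,18,3), r.get_state()["tool_pos"])
r.servo_line([.42,-.07,.15]); r.release(); print(r.get_state()["clock"])
E
```

```text
open (0.034, np.float64(23.804119423949242)) [ 0.42080004 -0.0701964   0.00876274]
shut (0.03, np.float64(21.555860705071687)) [ 0.42026092 -0.07003371  0.02195069]
16.1333
```

```bash
python3 - <<'E'
from h import *
def chk(c,yaw,dep,fl):
    q,z=quat(yaw,dep,fl); j=r.inverse_kinematics(c,list(q)); print(c,dep,fl,None if j is None else np.round(j,2))
for x in(.45,.5,.55):
  for z in (.25,.35):
    chk([x,.05,z],.1,50,False); chk([x,-.1,z],.133,0,True); chk([x,-.1,z],.133,5,True)
for i in(1,2):
  for a in (0,.03,.06,.1): chk(list(seat(i)+wdir(XS)*a-.0065*quat(POSE[2],0)[1]),POSE[2],0,True)
E
```

```text
[0.45, 0.05, 0.25] 50 False [-0.01 -0.68  2.11  0.08  1.02 -1.7 ]
[0.45, -0.1, 0.25] 0 True None
[0.45, -0.1, 0.25] 5 True None
[0.45, 0.05, 0.35] 50 False [-0.01 -0.67  1.9   0.08  1.22 -1.68]
[0.45, -0.1, 0.35] 0 True None
[0.45, -0.1, 0.35] 5 True [-0.76 -0.87  2.35  1.39  0.91  0.18]
[0.5, 0.05, 0.25] 50 False [-0.01 -0.5   1.99  0.09  0.95 -1.71]
[0.5, -0.1, 0.25] 0 True None
[0.5, -0.1, 0.25] 5 True [-0.63 -0.5   2.36  1.75  0.78 -0.33]
[0.5, 0.05, 0.35] 50 False [-0.01 -0.51  1.8   0.08  1.15 -1.69]
[0.5, -0.1, 0.35] 0 True [-0.64 -0.65  2.28  1.64  0.77 -0.09]
[0.5, -0.1, 0.35] 5 True [-0.63 -0.67  2.25  1.46  0.77  0.08]
[0.55, 0.05, 0.25] 50 False [-0.01 -0.33  1.87  0.09  0.91 -1.71]
[0.55, -0.1, 0.25] 0 True [-0.54 -0.26  2.24  2.04  0.78 -0.61]
[0.55, -0.1, 0.25] 5 True [-0.54 -0.31  2.23  1.86  0.71 -0.44]
[0.55, 0.05, 0.35] 50 False [-0.01 -0.36  1.69  0.08  1.11 -1.69]
[0.55, -0.1, 0.35] 0 True [-0.54 -0.46  2.17  1.74  0.69 -0.22]
[0.55, -0.1, 0.35] 5 True [-0.54 -0.48  2.14  1.53  0.67 -0.02]
[np.float64(0.5806661475455035), np.float64(-0.0916804264592653), np.float
[... 350 characters left out ...]
loat64(0.5169550625359377), np.float64(-0.1002043198519135), np.float64(0.1616044443118978)] 0 True [-0.6  -0.07  2.33  2.18  0.96 -0.89]
[np.float64(0.5944574045560068), np.float64(-0.19476195356315645), np.float64(0.085)] 0 True [-0.69  0.45  1.96  2.18  1.09 -0.99]
[np.float64(0.5753440790531371), np.float64(-0.1973191215809509), np.float64(0.10798133329356935)] 0 True [-0.72  0.35  2.01  2.13  1.09 -0.94]
[np.float64(0.5562307535502674), np.float64(-0.19987628959874537), np.float64(0.13096266658713868)] 0 True [-0.76  0.26  2.07  2.07  1.1  -0.88]
[np.float64(0.530746319546441), np.float64(-0.20328584695580465), np.float64(0.1616044443118978)] 0 True [-0.81  0.12  2.13  2.    1.1  -0.78]
```

```bash
cat >> h.py <<'E'
OFF=.0065
NEAR=np.array([.4765,.2131]); FAR=np.array([.6076,.1354])
def pick(c):
    yaw=np.arctan2(c[1],c[0]); q,z=quat(yaw,50,False); g=np.array([*c,.0190])-OFF*z
    r.release(); r.move_to(list(g-.10*z),list(q)); r.servo_line(list(g),velocity=.08)
    r.wait(.2); r.clamp(); s=r.get_state(); print("grip",s["gripper_width"],s["finger_force"],s["tool_pos"],s["clock"])
    r.servo_line(list(g+[0,0,.10]),velocity=.1)
def snap(name,box=None,cam="scene",k=4):
    im=r.get_image(cam)["color"][:,:,::-1]
    if box: u0,v0,u1,v1=box; im=cv2.resize(im[v0:v1,u0:u1],None,fx=k,fy=k,interpolation=cv2.INTER_CUBIC)
    cv2.imwrite(f"pics/{name}.png",im)
E
python3 - <<'E'
from h import *
pick(NEAR); print(r.get_state()["gripper_width"])
snap("g1",(180,200,340,350),k=4)
E
```

```text
grip 0.06143399775001263 63.17547798156738 [0.4731132  0.21165997 0.02485379] 19.325
0.0615330168958402
```

View pics/g1.png

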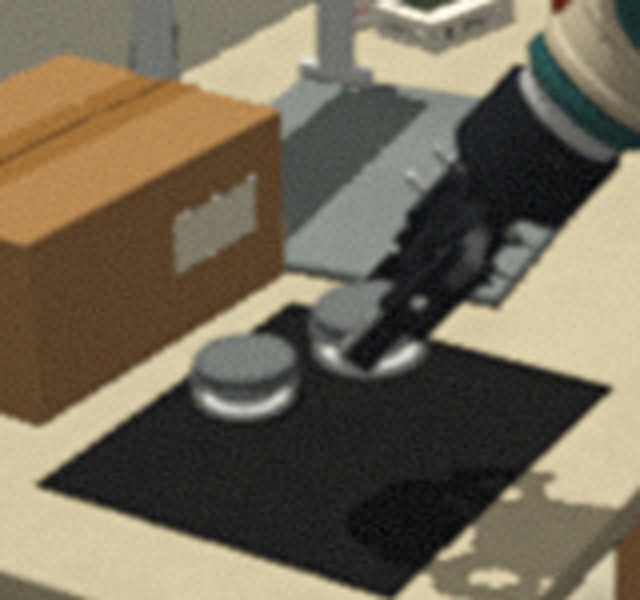

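```bash
python3 - <<'E'
from h import *
s=r.get_state(); tp=np.array(s["tool_pos"]); R=Ro.from_quat(s["ee_rot"]).as_matrix(); z=R[:,2]
p=grab("scene",6); q=r.get_image("top")
a=np.linspace(0,2*np.pi,60)
im=p["avg"][200:350,180:340,::-1]; k=4; ims=[]
for o in(.0065,.0155):
    c=tp+o*z; v=cv2.resize(im,None,fx=k,fy=k,interpolation=cv2.INTER_CUBIC)[60:460,150:550]
    for rad,h in((.03,-.016),(.032,.0035),(.03,.0122)):
        X=np.c_[c[0]+rad*np.cos(a),c[1]+rad*np.sin(a),0*a+c[2]+h]
        u=((proj(p,X)-[180,200]+.5)*k-[150,60]).astype(int); cv2.polylines(v,[u.reshape(-1,1,2)],True,(0,0,255),1)
    t=[tp+.014*z+R[:,0]*w+R[:,1]*y for y in(-.032,.032) for w in(-.011,.011)]
    for u in ((proj(p,t)-[180,200]+.5)*k-[150,60]).astype(int): cv2.circle(v,tuple(map(int,u)),3,(0,255,0),-1)
    ims.append(v)
cv2.imwrite("pics/g2.png",np.hstack(ims))
E
```

```text
(no output)
```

View pics/g2.png

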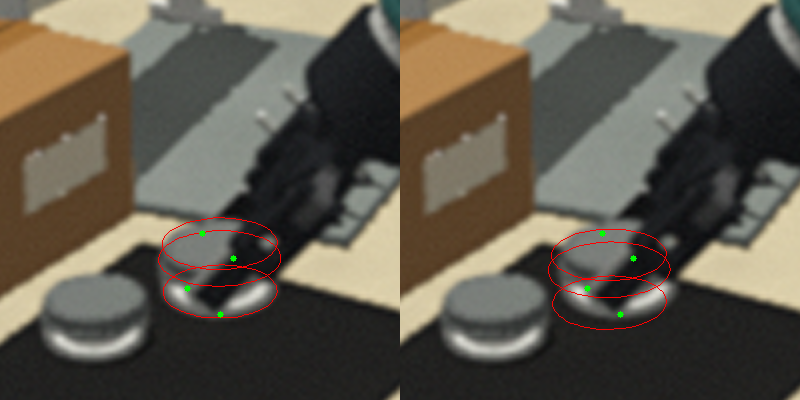

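The held case matches the model overlay, so it is gripped at its centre. Next: turn it and bring it to place 2.

```bash
cat >> h.py <<'E'
def turn():
    q,_=quat(.1,50,False); r.move_to([.5,.05,.35],list(q))
    q,_=quat(.133,0,True); r.move_to([.55,-.1,.30],list(q)); 
    s=r.get_state(); print("turned w",s["gripper_width"],np.round(s["qpos"],2),s["clock"])
def pre(i,a=.08,b=.005):
    q,z=quat(POSE[2],0,True); g=seat(i)-.0029*wdir(ZS)-OFF*z
    r.move_to(list(g+wdir(XS)*a+wdir(ZS)*b),list(q)); return g
E
python3 - <<'E'
from h import *
turn(); pre(2); snap("t1",(240,110,400,260),k=4); snap("t1b",(270,180,400,310),"top",k=4)
a=cv2.imread("pics/t1.png")[:520,:];b=cv2.imread("pics/t1b.png"); cv2.imwrite("pics/t1c.png",cv2.resize(np.hstack([a[:,:],b]),(800,360)))
E
```

```text
turned w 0.06121512152320794 [-0.54 -0.37  2.21  1.89  0.72 -0.42] 23.55
```

View pics/t1c.png

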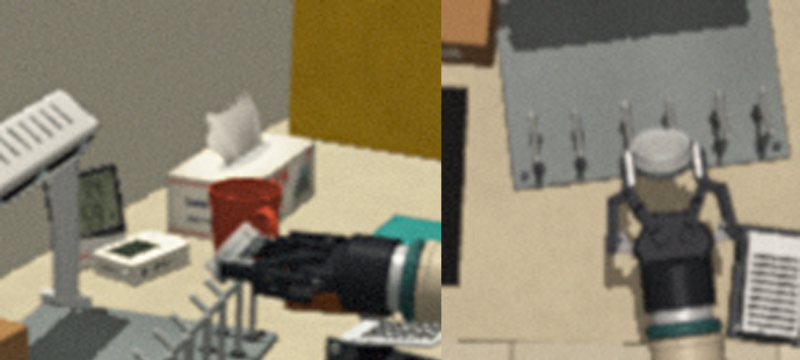

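```bash
cat >> h.py <<'E'
def insert(i):
    g=pre(i); xs,zs=wdir(XS),wdir(ZS)
    r.servo_line(list(g+xs*.012+zs*.005),velocity=.06); r.wait(.2); f0=F(); print("f0",np.round(f0,1))
    print("down slope",guard(-xs,.001,16,5,f0=f0)); 
    p=np.array(r.get_state()["tool_pos"])+xs*.0008; r.servo_line(list(p),velocity=.03)
    print("onto rods",guard(-zs,.001,10,5,f0=f0)); 
    p=np.array(r.get_state()["tool_pos"]); d=p-g; print("resid xs,zs,y",d@xs,d@zs,d@wdir([0,1,0]),"F",np.round(F()-f0,1))
E
python3 - <<'E'
from h import *
insert(2); snap("i1",(230,180,350,290),k=5); print(r.get_state()["clock"])
E
```

```text
f0 [-0.3  0.2 -1.6]
down slope (0.012, np.float64(5.916922172284946))
onto rods (0.007, np.float64(8.376515748434173))
resid xs,zs,y 0.0019303606048484646 1.720164624436622e-06 -0.0001718737004942176 F [10.2  1.9  0.7]
31.1917
```

View pics/i1.png

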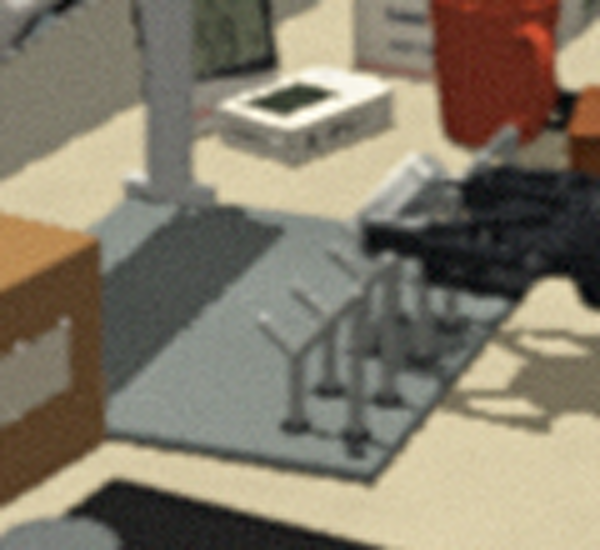

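```bash
cat >> h.py <<'E'
def letgo():
    p=np.array(r.get_state()["tool_pos"]); r.servo_line(list(p+wdir(ZS)*.0007),velocity=.02); r.wait(.2); print("F",np.round(F(),1))
    r.release(); r.wait(.5); p=np.array(r.get_state()["tool_pos"]); r.servo_line(list(p+wdir([-.1,0,.04])),velocity=.12); print("F",np.round(F(),1))
E
python3 - <<'E'
from h import *
letgo(); q,z=quat(.133,0,True); r.move_to([.52,-.1,.30],list(q))
snap("l1",(230,180,350,290),k=4);snap("l1b",(270,180,400,310),"top",k=4)
a=cv2.imread("pics/l1.png");b=cv2.imread("pics/l1b.png")[:440]; cv2.imwrite("pics/l1c.png",cv2.resize(np.hstack([a,b]),(800,352))); print(r.get_state()["clock"])
E
```

```text
F [-0.6  1.  -1.6]
F [-0.7  0.9 -0.2]
34.5083
```

View pics/l1c.png

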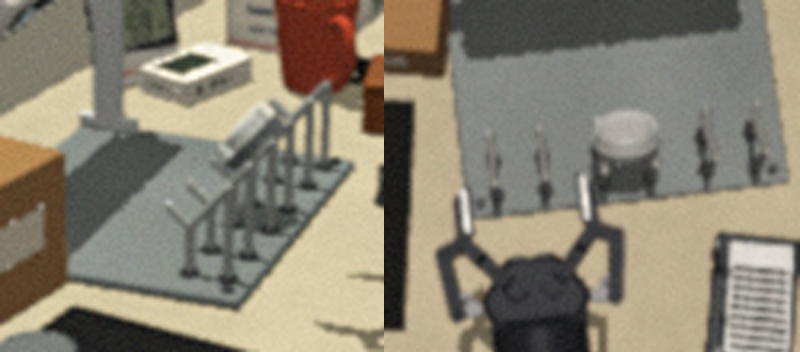

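The first case is seated, window up. Now the second.

```bash
python3 - <<'E'
from h import *
q,_=quat(.1,50,False); r.move_to([.5,.05,.35],list(q))
pick(FAR); turn(); insert(1); letgo()
q,z=quat(.133,0,True); r.move_to([.52,-.1,.30],list(q))
q,_=quat(-.2,50,False); r.move_to([.42,.15,.35],list(q))
snap("m1",(230,180,350,290),k=4);snap("m1b",(270,180,410,310),"top",k=4)
a=cv2.imread("pics/m1.png");b=cv2.imread("pics/m1b.png")[:440]; cv2.imwrite("pics/m1c.png",cv2.resize(np.hstack([a,b]),(800,352))); print(r.get_state()["clock"])
p=r.get_image("top")
for d in r.cut_out(p,"tread"): print(d["confidence"],d["extent"],[np.mean(np.nonzero(d["region"])[k]) for k in(1,0)])
E
```

```text
grip 0.061499953810754675 63.63464176654816 [0.60394705 0.13471114 0.02492847] 39.2417
turned w 0.06137948529527638 [-0.54 -0.37  2.21  1.89  0.72 -0.42] 43.0083
f0 [ 0.3  0.  -1.9]
down slope (0.012, np.float64(7.161060969811466))
onto rods (0.007, np.float64(6.886635067150767))
resid xs,zs,y 0.0018522031707896341 -4.4567154794733565e-05 -0.0001907330622982693 F [8.5 3.  0.2]
F [ 0.9  0.9 -2.4]Traceback (most recent call last):
  File "<stdin>", line 3, in <module>
  File "h.py", line 62, in letgo
    r.release(); r.wait(.5); p=np.array(r.get_state()["tool_pos"]); r.servo_line(list(p+wdir([-.1,0,.04])),velocity=.12); print("F",np.round(F(),1))
                                                                    ~~~~~~~~~~~~^^^^^^^^^^^^^^^^^^^^^^^^^^^^^^^^^^^^^^^^
bench.IKError: the arm cannot follow that straight line within its joint ranges
```

```bash
python3 - <<'E'
from h import *
p=np.array(r.get_state()["tool_pos"]); r.servo_line(list(p+wdir(XS)*.08),velocity=.12); print(F())
q,z=quat(.133,0,True); r.move_to([.52,-.1,.30],list(q))
q,_=quat(-.2,50,False); r.move_to([.42,.15,.35],list(q))
snap("m1",(230,180,350,290),k=4);snap("m1b",(270,180,410,310),"top",k=4)
a=cv2.imread("pics/m1.png");b=cv2.imread("pics/m1b.png")[:440]; cv2.imwrite("pics/m1c.png",cv2.resize(np.hstack([a,b]),(800,352))); print(r.get_state()["clock"])
p=r.get_image("top")
for d in r.cut_out(p,"tread"): print(d["confidence"],d["extent"],[np.mean(np.nonzero(d["region"])[k]) for k in(1,0)])
E
```

```text
[ 0.13370165  0.02999186 -0.54880694]
55.0167
0.9 [376.5, 253.3, 399.3, 295.2] [np.float64(387.020942408377), np.float64(274.19895287958116)]
```

View pics/m1c.png

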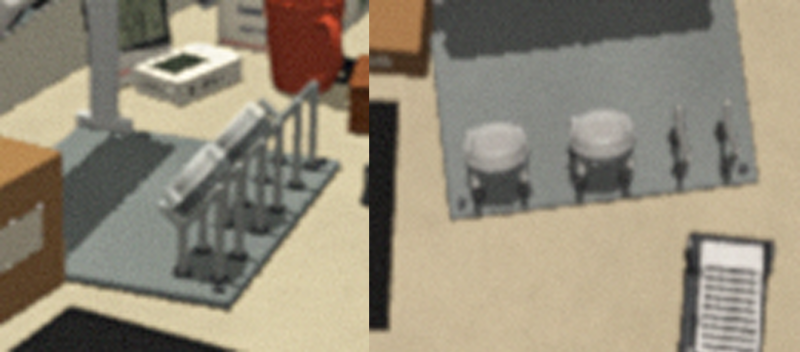

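```bash
python3 - <<'E'
from h import *
p=r.get_image("top"); d=r.cut_out(p,"tread")[0]; m=d["region"].astype(np.uint8)
n=np.c_[np.nonzero(m)[1],np.nonzero(m)[0]].astype(np.float32)
W=np.array([unproj(p,u,.055)[:2] for u in n]).astype(np.float32)
rc=cv2.minAreaRect(W); b=cv2.boxPoints(rc); print(rc)
c=W.mean(0); ev,V=np.linalg.eigh(np.cov(W.T)); a=V[:,1]*np.sign(V[0,1]); print(c,a)
t=c-a*.031; print("press",t)
q,z=quat(float(np.arctan2(a[1],a[0])),90,False); r.clamp()
r.move_to([*t.tolist(),.13],list(q)); r.servo_line([*t.tolist(),.083],velocity=.1); r.wait(.3)
f0=F(); x=np.array([*t,.083]); 
for k in range(1,16):
    r.servo_line(list(x-[0,0,.002*k]),velocity=.04); f=(F()-f0)[2]; print(round(.083-.002*k,3),round(f,1),end="; ")
    if f>18: break
r.wait(.6); print(F()-f0); r.servo_line(list(x),velocity=.06); r.servo_line(list(x+[0,0,.1])); print(r.get_state()["clock"])
E
```

```text
((0.7141469120979309, -0.19384796917438507), (0.33837005496025085, 0.35798344016075134), 7.546680927276611)
[ 0.7178037  -0.18258694] [ 0.99600481 -0.08929963]
press [ 0.68692757 -0.17981865]
0.081 -0.6; 0.079 0.1; 0.077 -0.2; 0.075 0.2; 0.073 -0.2; 0.071 -1.3; 0.069 0.2; 0.067 -0.1; 0.065 0.3; 0.063 -0.3; 0.061 -0.6; 0.059 -0.6; 0.057 -0.2; 0.055 -0.4; 0.053 -1.1; [-0.43917857  0.31235318 -0.80925012]
64.4583
```

The network offered the reader as the best "tread" this time and I didn't check the position, so the press went down into free air behind the rack. Forces stayed at zero. I'll back out straight and check the scene.

```bash
python3 - <<'E'
from h import *
p=np.array(r.get_state()["tool_pos"]); print(p); r.servo_line([.45,-.15,.20],velocity=.15); q,_=quat(-.2,50,False); r.move_to([.42,.15,.35],list(q))
snap("n1",(230,180,350,290),k=4);snap("n1b",(270,180,410,310),"top",k=4)
a=cv2.imread("pics/n1.png");b=cv2.imread("pics/n1b.png")[:440]; cv2.imwrite("pics/n1c.png",cv2.resize(np.hstack([a,b]),(800,352)))
p=r.get_image("top")
for d in r.cut_out(p,"tread"):
    m=d["region"]; n=np.argwhere(m)[:,::-1]; W=np.array([unproj(p,u,.055)[:2] for u in n]).astype(np.float32)
    c=W.mean(0); ev,V=np.linalg.eigh(np.cov(W.T)); a=V[:,1]*np.sign(V[0,1]); print(d["confidence"],d["extent"],c,a,cv2.minAreaRect(W)[1],"press",c-a*.031)
print(r.get_state()["clock"])
E
```

```text
[ 0.68645821 -0.17967929  0.18132061]
0.7 [375.6, 255.9, 399.0, 292.9] [ 0.45225498 -0.32233223] [ 0.99931989 -0.03687488] (0.061304379254579544, 0.10688912868499756) press [ 0.42127606 -0.32118911]
67.6833
```

View pics/n1c.png

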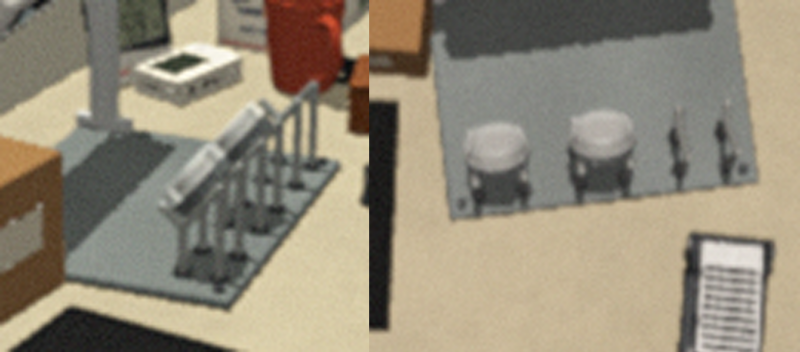

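The scene is undisturbed, and the treadle region now measures 61 x 107 mm, as it should. Pressing at (0.421, -0.321).

```bash
python3 - <<'E'
from h import *
t=[.421,-.321]; q,z=quat(-.05,90,False); r.clamp()
r.move_to([*t,.15],list(q)); r.servo_line([*t,.085],velocity=.1); r.wait(.3)
f0=F(); x=np.array([*t,.085])
for k in range(1,16):
    r.servo_line(list(x-[0,0,.002*k]),velocity=.04); f=(F()-f0)[2]; print(round(.085-.002*k,3),round(f,1),end="; ")
    if f>20: break
r.wait(.6); print(F()-f0,r.get_state()["tool_pos"]); r.servo_line(list(x),velocity=.06); r.servo_line(list(x+[0,0,.1])); print(r.get_state()["clock"])
E
```

```text
0.083 -0.4; 0.081 -0.2; 0.079 3.7; 0.077 4.5; 0.075 4.8; 0.073 6.7; 0.071 7.6; 0.069 7.8; 0.067 9.1; 0.065 9.2; 0.063 13.1; 0.061 25.0; [-11.55945658   4.83397607  24.97469538] [ 0.42074597 -0.32158184  0.0639777 ]
75.825
```

The treadle reached its stop: force rose from 4 N and then jumped to 25 N. Now I take the cases out, gripping from the window side.

```bash
cat >> h.py <<'E'
def fetch(i):
    q,z=quat(POSE[2],100,False); g=seat(i)-.00025*wdir(ZS)+.001*wdir(XS)-OFF*z
    r.release(); r.move_to(list(g+[0,0,.12]),list(q)); r.servo_line(list(g+[0,0,.03]),velocity=.12); f0=F()
    r.servo_line(list(g),velocity=.06); r.wait(.2); print("F",np.round(F()-f0,1)); r.clamp(); s=r.get_state(); print("grip",s["gripper_width"],s["finger_force"],s["clock"])
    r.servo_line(list(g+[0,0,.01]),velocity=.05); r.servo_line(list(g+[0,0,.13]),velocity=.12); print("w",r.get_state()["gripper_width"])
E
python3 - <<'E'
from h import *
q,_=quat(-.1,90,False); r.move_to([.48,-.1,.28],list(q))
fetch(1); snap("f1",(200,120,360,270),k=4); print(r.get_state()["clock"])
E
```

```text
F [-1.6 -0.1 -0.2]
grip 0.06113367755362793 63.51140856742859 80.25
w 0.06108983606139746
81.8
```

View pics/f1.png

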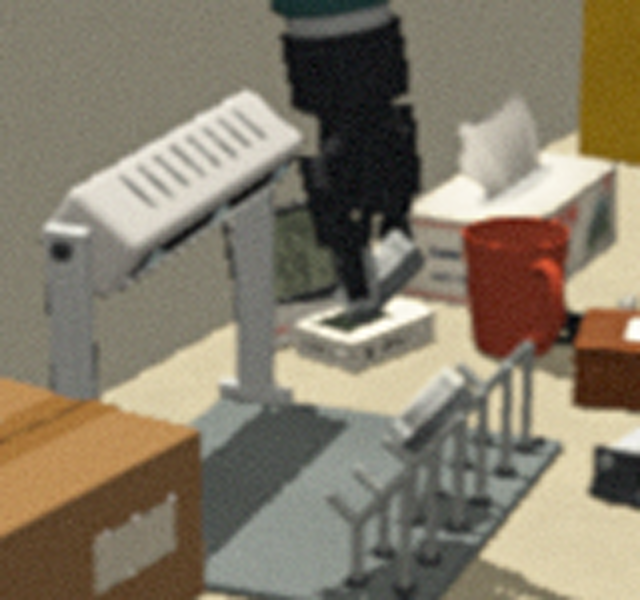

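```bash
cat >> h.py <<'E'
def place(c):
    q,_=quat(.1,50,False); r.move_to([.5,.05,.30],list(q))
    yaw=np.arctan2(c[1],c[0]); q,z=quat(yaw,50,False); g=np.array([*c,.0168])-OFF*z
    r.move_to(list(g+[0,0,.10]),list(q)); r.servo_line(list(g+[0,0,.006]),velocity=.1); r.wait(.3)
    print("touch",guard([0,0,-1],.001,8,4,vel=.02), r.get_state()["tool_pos"][2]-g[2]); r.wait(.2)
    r.release(); r.wait(.5); p=np.array(r.get_state()["tool_pos"]); r.servo_line(list(p-.10*z),velocity=.1); print(r.get_state()["clock"])
E
python3 - <<'E'
from h import *
place(FAR); q,_=quat(.1,50,False); r.move_to([.5,.0,.30],list(q))
snap("p1",(180,250,340,360),k=4)
q,_=quat(-.1,90,False); r.move_to([.48,-.1,.28],list(q))
fetch(2); print(r.get_state()["clock"])
E
```

```text
touch (0.006, np.float64(8.240959573259186)) 0.0018854987922495327
88.825
F [ 0.9 -1.9  0.5]
grip 0.06150419539967588 63.54242652654648 93.5083
w 0.061022036761617604
95.0083
```

View pics/p1.png

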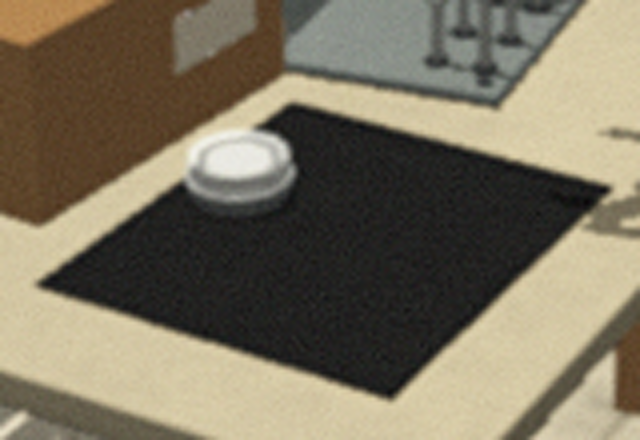

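```bash
python3 - <<'E'
from h import *
place(NEAR); q,_=quat(-.2,90,False); r.move_to([.45,-.1,.30],list(q)); r.wait(.5)
snap("q1",(170,120,490,320),"top",k=2.5); snap("q2",(180,250,340,360),k=4)
a=cv2.imread("pics/q1.png");b=cv2.imread("pics/q2.png"); b=cv2.resize(b,(727,500)); cv2.imwrite("pics/q3.png",cv2.resize(np.hstack([a,b]),(800,262)))
print(r.get_state()["clock"])
E
```

```text
touch (0.006, np.float64(6.106811595637775)) 0.0017034173035716006
102.2
104.1167
```

View pics/q3.png

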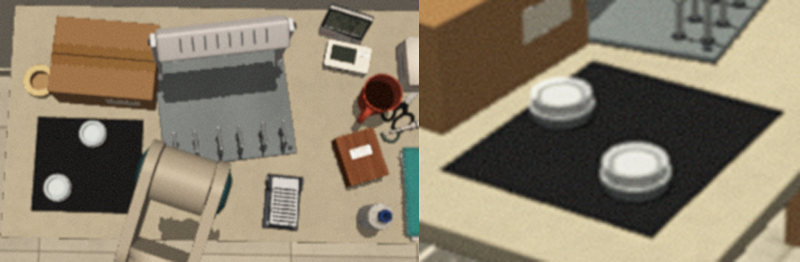

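Both cases lie flat on the mat, cap down and closed. The bottle, box and tape are where they were, and the robot is clear of everything.

```bash
python3 -c "
from bench import r
print(r.close_job())"
```

```text
the job is handed in; nothing more can be done
None
```

Job handed in at about 104 s, verdict not returned: both cases (only two were there) were seated turned over in the rack, the treadle was pressed to its stop and let up (after one miss into free air that touched nothing), and both now lie flat on the mat, cap down and closed, with bottle, box and tape not moved.

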